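# Turn, lock and tip a two-section dish

## Task

Empty only the lemon's section of the two-section dish into the mixing bowl, leaving the apple in the dish and never touching either fruit. Turn the raised dish by its handle until the lemon's section faces the bowl, press it fully home on its toothed hub (feel for the teeth: they lock it), tip it towards the bowl until the lemon drops in, then let the dish come back to its leaning rest, still pressed home. Do not push the bowl or the other things on the counter about.

Things in the scene. Friction and masses are not known exactly. Their poses are not given: they have to be found in the camera images.
- axle (a point): Middle of the level steel tipping axle of the dish's aluminium pedestal, 150 mm above the counter. x points level towards the mixing bowl (the side the dish tips to), y along the axle, z up; these axes do not move with the dish. The pedestal is fixed: column 34 x 50 mm, foot plate 12 mm thick reaching 120 mm from the axle away from the bowl and 65 mm to each side.
- tip (a joint): Tipping angle about the axle, rad. 0 = rest, where the dish's upward axis leans 22 degrees (0.384 rad) from vertical AWAY from the bowl; grows as the dish tips towards the bowl, to a stop at 1.292, 52 degrees from vertical towards the bowl. A spring (0.66 N m at rest, 1.05 N m at the stop) and a damper (0.8 N m s/rad) bring it back when let go.
- turn (a joint): Angle of the dish about its own leaning axis, rad, counter-clockwise seen from above. At 0 the divider lies along the tipping direction, the dish's +y section on the axle's +y side. At -1.57 the dish's +y section faces the bowl, at +1.57 its -y section. Starts near 0; range -2.3 to 2.3. Turns freely while raised.
- lift (a joint): Height of the dish along its own axis above home, m. Starts raised, 0.014 to 0.016 (upper stop); 0 = fully home on its hub (below 0.003 counts). Its weight is balanced by a spring; sliding friction of about 6 N keeps it where it is left: press with some 7 to 15 N. If its pins meet the tooth tops it stops at about 0.008: turn it a little, at most 11 degrees either way, until it drops in.
- hub (a point): Centre of the hub under the dish, on the axle; z = the dish axis. The hub carries a ring of 16 teeth 10 mm high; two opposite pins under the dish drop between them (a gap every 22.5 degrees, 2.5 degrees of play each way). Where the gaps stand differs each time and is not given: feel for it. Any gap with the divider within 0.4 rad of parallel to the axle will do.
- dish (a point): Centre of the top of the dish's floor: z along the leaning dish axis, x along the divider, y across it. White two-section dish, 200 mm across the rim; floor 138 mm across, 5 mm thick; rim flared 41 degrees, 22 mm above the floor; divider 6 mm thick, 42 mm high, across the whole width. With the dish home this point is 28 mm from the axle along the dish axis.
- handle (a point): Centre of the wooden grip bar over the middle of the dish, 93 mm above its floor on a 20 mm post. The bar is 64 mm long (x, along the divider), 14 mm thick (y), 34 mm high (z, along the dish axis); same axes as the dish. With the dish home it is 121 mm from the axle along the dish axis, plus the lift. Under the bar 76 mm are free for the fruit.
- lemon_c (a point): Centre of the loose lemon, pointed at both ends, 70 mm long, 52 mm thick, 100 g, in one of the dish's two sections. It rolls. Same greenish yellow as the apple.
- apple_c (a point): Centre of the loose apple, a slightly flattened ball 60 mm across, 54 mm high, with a short stalk, 130 g, in the other section.
- bowl_c (a point): Centre of the underside of the round stainless steel mixing bowl, 230 mm across the rim, 78 mm high, 0.6 kg, standing loose on the counter beside the pedestal, its middle about 175 mm from the axle.
- spatula: Wooden spatula, 280 mm, lying on the counter; bystander, leave alone.
- ramekin: Glass ramekin, 84 mm across, 50 mm high; bystander, leave alone.
- mould: Fluted aluminium tartlet mould, 90 mm across, 22 mm high; bystander, leave alone.
- lid: Blue plastic lid with a knob, 150 mm across, 30 mm high; bystander, leave alone.
- jar: Glass jar with steel cap, 72 mm across, 110 mm high; bystander, leave alone.

How it is judged:
On the way, in this order (a step that is already met when the one before it is completed fails the run):
1. the dish is turned so that the lemon's section faces the bowl and pressed home, before it is tipped (((y of lemon_c in the frame of dish above 0 m and value of joint turn between -1.9908 and -1.1508 rad) or (y of lemon_c in the frame of dish below 0 m and value of joint turn between 1.1508 and 1.9908 rad)) and value of joint lift below 0.003 m and value of joint tip below 0.2 rad), for 0.2 s.
2. the dish, still home and facing so, is tipped and the lemon drops into the bowl (value of joint lift below 0.003 m and value of joint tip above 0.5 rad and horizontal distance between lemon_c and bowl_c below 0.105 m and height (world z) of lemon_c below 0.085 m), for 0.05 s.
At the end, for the whole second after the job is handed in: The lemon lies in the bowl (within 105 mm of the bowl's middle, below 85 mm), the apple is still in the dish, the dish is home (lift below 3 mm) and back at its leaning rest (tip below 0.08 rad), all let go (horizontal distance between lemon_c and bowl_c below 0.105 m and height (world z) of lemon_c below 0.085 m and distance between apple_c and dish below 0.1 m and z of apple_c in the frame of dish above 0.015 m and value of joint tip below 0.08 rad and value of joint lift below 0.003 m); the robot touches nothing.
It fails at once if the robot touches a fruit (contact force between any of the fingers, the arm and lemon above 0.5 N or contact force between any of the fingers, the arm and apple above 0.5 N).
It fails at once if the apple leaves the dish (distance between apple_c and dish above 0.13 m).
It fails at once if the bowl is pushed more than 25 mm (distance of bowl_c from where it was at the start of the episode above 0.025 m).
It fails at once if a bystander is moved more than 25 mm (distance of any of spatula, ramekin, mould, lid, jar from where it was at the start of the episode above 0.025 m).
It also fails if it takes over 58 s, if anything falls off the work surface, if the arm or the gripper's body presses on something with over 40 N, if the wrist force passes 120 N, or if a joint passes its speed limit or range.

## Robot

A 6-joint arm with a two-finger parallel gripper is mounted at the origin on the work surface. World frame = base frame: x ahead of the robot, y to its left, z up, the work surface at z = 0. Lengths are in m, angles in rad, forces in N, time in s.
With the tool pointing down it reaches from about 0.4 to 0.825 m from the base axis. Payload 7 kg.
Tool frame: the origin (TCP) lies midway between the tips of the shut fingers; the grasp point (between the pads) lies 19 mm behind it; z points along the fingers, y is the line along which they close (so a half turn about z gives the same grasp; the last joint's range is limited). The gripper opens to 88 mm and grips with 3 to 60 N. Pads are 19 mm wide; open, the fingers measure 130 mm over their backs; the gripper's body (78 mm by 193 mm) begins 47 mm behind the grasp point.
Start: joints at [-0.934, 0.359, 0.012, 0, -1.224, -0.288], TCP at [0.231, -0.634, 0.227] pointing down, gripper open.
Joint ranges: [-3.07, 3.07], [-1.43, 2.12], [-1.02, 1.25], [-3.03, 1.67], [-3.05, -0], [-3.03, 3.03]. Speed limits (rad/s): [2.39, 2.39, 3.01, 3.14, 3.14, 3.14].

## Interface

Orientations are given as [roll, pitch, yaw] about the fixed x, y, z axes, in that order (R = Rz(yaw) Ry(pitch) Rx(roll)).
In Python, from station import arm gives the robot as it stands.
- The arm moves only by the tool servo_tool, never from a script. Its argument "deltas" is a list of rows, each a list of 7 numbers: the closure, from -1 (fully open) to 1 (shut), then the shift along the tool's x, y, z in mm, then the turn, a rotation vector about the tool's x, y, z in degrees. In form: [[gripper, x, y, z, ax, ay, az], ...]. A call has 1 to 20 rows; each row shifts and turns the commanded pose from where the row before left it, along the tool's axes as they then stand; what a row does not reach is not made up. A row lasts 1/12 s, in which the tool goes at most 41.7 mm and 7.16 degrees, less where a joint would pass 70% of its speed; a pose out of reach is approached as far as the arm can. A call is refused whole if a number of a shift passes 41.7 or a number of a turn 7.16, either way. A call with a gripper value outside its range is refused whole. The fingers move at their own pace and stop on an object; "squeeze" is the grip in N (left out, the last holds). Time passes only in rows, so rows that do not move let the fingers close. It gives the time, the measured TCP pose, the force, the opening and the grip force at its end, in the units of the state.
- arm.get_state(): the state, without advancing time (a new reading comes with each control period).
- arm.grab_frame(name): name is "scene" or "side" or "wrist"; returns a dict with "color" (480x640x3 uint8, red, green, blue), "K" (3x3 intrinsics, pixels), "distortion" ([k1, k2, p1, p2, k3] as OpenCV has them; the pictures are not rectified), "position" and "orientation" of the camera in the world. Camera axes: x right, y down, z forward; pixel columns grow to the right and rows downward; lengths in m; the calibration is good to about 2 mm. A picture is of the moment at which its call begins. There is no depth.
- arm.job_done(): hands the job in; it is judged then, once.
Trained networks look in a picture, given as the dict that the camera call returned (one of the last four; its "shot" number tells which), for a name from the list of things; names that differ only in an ending like _2 or _b are one class to them, and where a whole thing is asked for, a point or a joint stands for the part that bears it (a point fixed in the world has none). Each returns a list of dicts, best first, with "conf" (0 to 1); they miss things now and then, are a little off and sometimes report something else, mostly with a low value. They report only what shows in the picture. A call takes as long as a camera call.
- arm.recognise(query, picture): "at" ([x, y, z] in m, in the coordinates of the camera as it stood for that picture, good to about 4 mm: the middle of the surface that is visible of it).
The state is a dict: "t": time; "q": joint angles; "qd": joint speeds; "joint_efforts": joint torques, N m; "eef_pos": TCP position; "ee_rot": TCP orientation; "force": force on the tool from outside, world axes, zero at the start; "moment": the same for the moment, N m; "width": finger opening in m; "gripper_force": force on a finger pad.
Only numpy, scipy, OpenCV 4.12 (cv2) and the standard library are available. Lean on these libraries where they do the work, as an engineer would, in place of code of your own. Each camera call takes 0.05 s, during which the arm holds its last target. There are 200 camera calls.

## Working session

There is one attempt and no reset: what is moved stays moved. The work goes in short steps, Python scripts to look and compute and a tool call to move; the robot and the scene stay as the last step left them, time stands still between calls to the robot, and variables do not carry over. Pictures are saved under pics/ and viewed, at most 10 in all, crops included, and the job is handed in when it is done.

Besides the shell and the picture viewer there is one more tool, called as name(argument=value, ...) on one line, values as JSON. servo_tool: Moves the arm, as the interface text tells. Its arguments: {"type":"object","properties":{"deltas":{"type":"array","items":{"type":"array","items":{"type":"number"}}},"squeeze":{"type":"number"}},"required":["deltas"]}

```bash
mkdir -p pics
cat > h.py <<'E'
from station import arm
import numpy as np, cv2
from scipy.spatial.transform import Rotation as R
def rot(o):
    o=np.array(o,float)
    if o.shape==(3,3): return o
    return R.from_euler('xyz',o).as_matrix() if o.size==3 else R.from_quat(o).as_matrix()
def world(f,p): return rot(f['orientation'])@np.array(p)+np.array(f['position'])
E
python3 - <<'E'
from h import *
s=arm.get_state(); print({k:np.round(v,3) for k,v in s.items()})
for n in ['scene','side']:
    f=arm.grab_frame(n); cv2.imwrite(f'pics/{n}0.png',f['color'][:,:,::-1]); print(n,f['position'],f['orientation'],f['K'])
    for q in ['handle','dish','lemon_c','apple_c','bowl_c','hub','axle','jar','ramekin','lid','mould','spatula']:
        try: print(q,[(round(d['conf'],2),np.round(world(f,d['at']),3)) for d in arm.recognise(q,f)[:2]])
        except Exception as e: print(q,e)
E
```

```text
{'t': np.float64(0.0), 'q': array([-0.934,  0.359,  0.011, -0.   , -1.224, -0.288]), 'qd': array([ 0.   , -0.   , -0.   , -0.   , -0.002, -0.001]), 'joint_efforts': array([ 1.0000e-03, -5.8273e+01,  2.9305e+01,  6.9970e+00,  7.0000e-03,
       -0.0000e+00]), 'eef_pos': array([ 0.23 , -0.634,  0.226]), 'ee_rot': array([ 3.14 , -0.   , -2.793]), 'force': array([0.163, 0.162, 0.266]), 'moment': array([ 0.026, -0.049, -0.01 ]), 'gripper_force': np.float64(0.0), 'width': np.float64(0.088)}
scene [ 1.13816967 -0.82083277  1.20374263] [-2.38031273 -0.00295029  0.57975976] [[621.28265292   0.         308.80150435]
 [  0.         621.28265292 246.078429  ]
 [  0.           0.           1.        ]]
handle [(0.81, array([ 0.52 , -0.201,  0.204]))]
dish [(0.68, array([ 0.514, -0.2  ,  0.2  ]))]
lemon_c [(0.94, array([ 0.557, -0.263,  0.213]))]
apple_c []
bowl_c [(0.87, array([0.476, 0.032, 0.036]))]
hub [(0.72, array([ 0.515, -0.205,  0.204])), (0.51, array([ 0.515, -0.203,  0.205]))]
axle [(0.84, array([ 0.518, -0.222,  0.194]))]
jar [(0.17, array([0.477, 0.029, 0.035]))]
ramekin [(0.89, array
[... 602 characters left out ...]
ray([ 0.507, -0.218,  0.211]))]
lemon_c [(0.88, array([ 0.552, -0.243,  0.21 ])), (0.45, array([0.432, 0.366, 0.021]))]
apple_c [(0.69, array([ 0.486, -0.256,  0.219]))]
bowl_c [(0.94, array([ 0.463, -0.063,  0.033]))]
hub [(0.74, array([ 0.507, -0.201,  0.191]))]
axle [(0.97, array([ 0.513, -0.199,  0.178])), (0.59, array([ 0.504, -0.218,  0.209]))]
jar [(0.82, array([ 0.684, -0.302,  0.076]))]
ramekin [(0.58, array([ 0.649, -0.156,  0.032])), (0.16, array([0.663, 0.379, 0.017]))]
lid [(0.69, array([ 0.505, -0.215,  0.214])), (0.65, array([0.66, 0.38, 0.02]))]
mould [(0.93, array([ 0.398, -0.322,  0.013])), (0.34, array([0.665, 0.378, 0.018]))]
spatula [(0.84, array([0.431, 0.366, 0.02 ]))]
```

View pics/scene0.png

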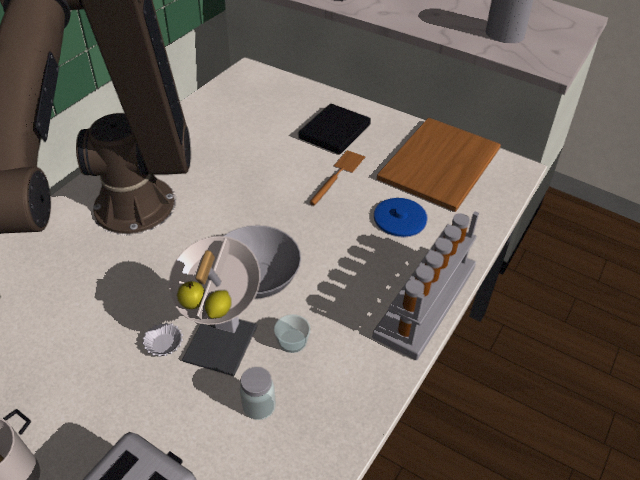

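View pics/side0.png

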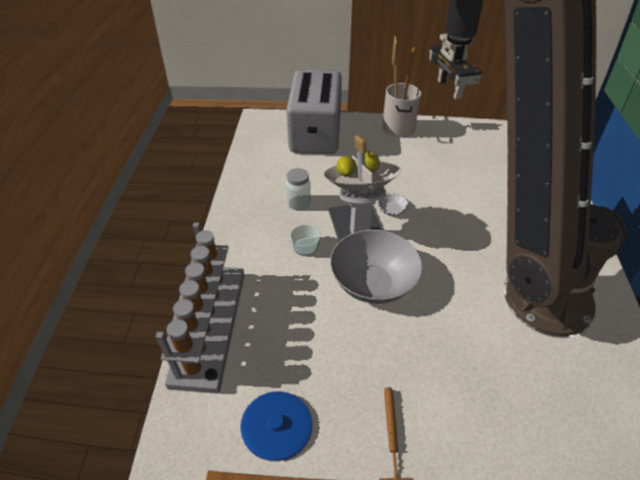

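Run:
```python
import cv2,numpy as np
a=cv2.imread('pics/scene0.png')[215:385,130:310]; b=cv2.imread('pics/side0.png')[125:305,300:440]
a=cv2.resize(a,None,fx=3.2,fy=3.2,interpolation=3)[:576]; b=cv2.resize(b,None,fx=3.2,fy=3.2,interpolation=3)
cv2.imwrite('pics/ca.png',a)
cv2.imwrite('pics/cb.png',cv2.resize(cv2.imread('pics/side0.png')[125:255,305:425],None,fx=4.5,fy=4.5,interpolation=3))
```

```text
(no output)
```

View pics/ca.png

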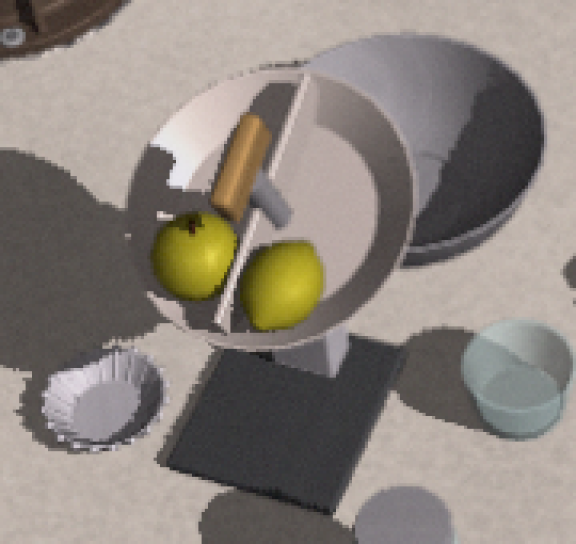

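View pics/cb.png

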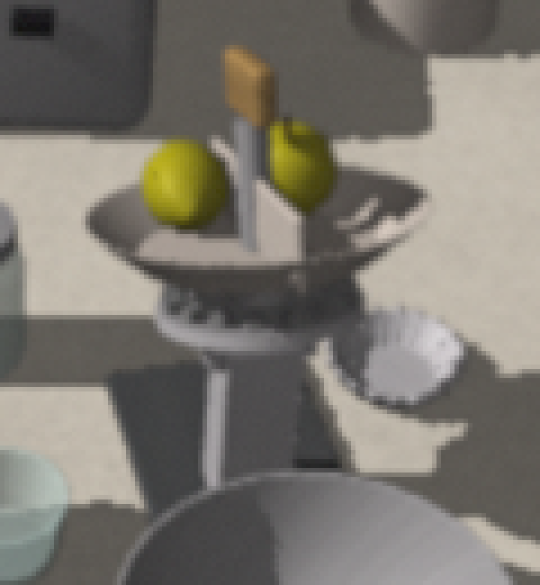

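```bash
cat > fit.py <<'E'
from h import *
from scipy.optimize import least_squares
F={n:arm.grab_frame(n) for n in ['scene','side']}
def proj(f,P):
    Rm=rot(f['orientation']).T; t=-Rm@np.array(f['position'])
    return cv2.projectPoints(np.array(P,float),cv2.Rodrigues(Rm)[0],t,np.array(f['K']),np.array(f['distortion']))[0][:,0]
S=lambda u,v:(130+u/3.2,215+v/3.2)
T=lambda u,v:(305+u/4.5,125+v/4.5)
box=np.array([[a*.032,b*.007,c*.017] for a in(-1,1) for b in(-1,1) for c in(-1,1)])
th=np.linspace(0,2*np.pi,120)
def Ry(a): return R.from_euler('y',a).as_matrix()
def Rz(a): return R.from_euler('z',a).as_matrix()
def frames(x,y,yaw,turn,tip=0):
    A=Rz(yaw); D=A@Ry(tip-.384); return A,D,D@Rz(turn),np.array([x,y,.15])
def bb(p): return np.r_[p.min(0),p.max(0)]
def res(v):
    x,y,yaw,turn,lift=v[:5]
    A,D,H,o=frames(x,y,yaw,turn)
    hb=(H@(box+[0,0,.121+lift]).T).T+o
    rim=(D@np.c_[.1*np.cos(th),.1*np.sin(th),0*th+.028+lift+.022].T).T+o
    r=[]
    r+=list(bb(proj(F['scene'],hb))-np.r_[S(211,113),S(271,222)])
    r+=list(bb(proj(F['side'],hb))-np.r_[T(222,43),T(276,128)])
    r+=list(bb(proj(F['scene'],rim))-np.r_[S(127,68),S(414,349)])
    r+=list((bb(proj(F['side'],rim))-np.r_[T(85,160),T(430,265)])[[0,2]])
    fc=(A@np.array([[-.12,.065,-.138],[-.12,-.065,-.138]]).T).T+o
    r+=list((proj(F['scene'],fc)-np.array([S(167,466),S(333,511)])).ravel())
    r+=[(lift-.015)*2000]
    b=np.c_[v[5]+.115*np.cos(th),v[6]+.115*np.sin(th),0*th+.078]
    r+=list((bb(proj(F['side'],b))-np.r_[331,233,421.5,299])[[0,1,2]])
    r+=list((bb(proj(F['scene'],b))-np.r_[0,S(0,33)[1],S(546,0)[0],0])[[1,2]])
    return np.array(r)
s=least_squares(res,[.51,-.19,1.7,0,.015,.475,-.02],loss='soft_l1')
print(np.round(s.x,4)); print(np.round(res(s.x),1))
d=s.x[5:]-s.x[:2]; print('bowl dist',np.hypot(*d),'dir',np.arctan2(d[1],d[0]))
E
python3 fit.py
```

```text
[ 0.5001 -0.1953  1.869   0.0157  0.0151  0.4612 -0.0266]
[-1.3 -1.1  0.3  1.4 -1.3  0.6  0.6  1.2 -1.8 -0.6  0.9  1.2 -1.4  0.1
 -0.9 -0.4  0.5 -0.2  0.2 -1.1 -2.7  1.1 -1.   0.2]
bowl dist 0.17315907697792293 dir 1.797118133395071
```

```bash
cat > k.py <<'E'
from h import *
X=[.5001,-.1953,1.869]
def tgt(h,turn=0,tip=0,off=(0,0,0)):
    "tool pose with TCP h above the axle along dish axis"
    D=R.from_euler('z',X[2]).as_matrix()@R.from_euler('y',tip-.384).as_matrix()
    H=D@R.from_euler('z',turn).as_matrix()
    T=np.c_[H[:,0],-H[:,1],-H[:,2]]
    return np.array([X[0],X[1],.15])+H@(np.array([0,0,h])+off),T
def rel(h,turn=0,tip=0):
    s=arm.get_state(); P,T=tgt(h,turn,tip); C=rot(s['ee_rot']); p=np.array(s['eef_pos'])
    print('t',s['t'],'q',np.round(s['q'],2),'F',np.round(s['force'],1),'w',round(float(s['width']),4))
    print('rotvec deg (tool)',np.round(np.degrees(R.from_matrix(C.T@T).as_rotvec()),2),'shift mm now-frame',np.round(1e3*C.T@(P-p),1),'target-frame',np.round(1e3*T.T@(P-p),1))
E
python3 -c "
from k import *
rel(.22)"
```

```text
t 1.4 q [-0.93  0.36  0.01  0.   -1.22 -0.29] F [-0.4 -0.8 -0.7] w 0.0876
rotvec deg (tool) [-17.81  16.93  91.64] shift mm now-frame [-399.1  238.2 -127.4] target-frame [287.  386.5 -21.5]
```

servo_tool(deltas=[[-1, 0, 0, -35, 0, 0, 0], [-1, 0, 0, -35, 0, 0, 0], [-1, 0, 0, -35, 0, 0, 0], [-1, 0, 0, -35, 0, 0, 0], [-1, 0, 0, 0, -1.27, 1.21, 6.55], [-1, 0, 0, 0, -1.27, 1.21, 6.55], [-1, 0, 0, 0, -1.27, 1.21, 6.55], [-1, 0, 0, 0, -1.27, 1.21, 6.55], [-1, 0, 0, 0, -1.27, 1.21, 6.55], [-1, 0, 0, 0, -1.27, 1.21, 6.55], [-1, 0, 0, 0, -1.27, 1.21, 6.55], [-1, 0, 0, 0, -1.27, 1.21, 6.55], [-1, 0, 0, 0, -1.27, 1.21, 6.55], [-1, 0, 0, 0, -1.27, 1.21, 6.55], [-1, 0, 0, 0, -1.27, 1.21, 6.55], [-1, 0, 0, 0, -1.27, 1.21, 6.55], [-1, 0, 0, 0, -1.27, 1.21, 6.55], [-1, 0, 0, 0, -1.27, 1.21, 6.55]])

```text
t: 2.9
eef_pos: [0.231, -0.6344, 0.3661]
ee_rot: [-3.139, -0.385, 1.862]
force: [-0.4, -0.0, -0.4]
width: 0.0876
gripper_force: 0.0
```

```bash
python3 -c "
from k import *
rel(.22)"
```

```text
t 2.9 q [-1.    0.58  0.66 -0.11 -2.02 -1.88] F [-0.4 -0.  -0.4] w 0.0876
rotvec deg (tool) [ 0.02 -0.08 -0.36] shift mm now-frame [237.1 384.8 108.5] target-frame [234.9 386.3 108. ]
```

servo_tool(deltas=[[-1, 19.7, 32.1, 0, 0, 0, 0], [-1, 19.7, 32.1, 0, 0, 0, 0], [-1, 19.7, 32.1, 0, 0, 0, 0], [-1, 19.7, 32.1, 0, 0, 0, 0], [-1, 19.7, 32.1, 0, 0, 0, 0], [-1, 19.7, 32.1, 0, 0, 0, 0], [-1, 19.7, 32.1, 0, 0, 0, 0], [-1, 19.7, 32.1, 0, 0, 0, 0], [-1, 19.7, 32.1, 0, 0, 0, 0], [-1, 19.7, 32.1, 0, 0, 0, 0], [-1, 19.7, 32.1, 0, 0, 0, 0], [-1, 19.7, 32.1, 0, 0, 0, 0], [-1, 0, 0, 35, 0, 0, 0], [-1, 0, 0, 35, 0, 0, 0], [-1, 0, 0, 30, 0, 0, 0], [-1, 0, 0, 0, 0, 0, 0], [-1, 0, 0, 0, 0, 0, 0]])

```text
t: 4.32
eef_pos: [0.5232, -0.2757, 0.3616]
ee_rot: [-3.139, -0.385, 1.868]
force: [-0.3, -0.0, 0.8]
width: 0.0876
gripper_force: 0.0
```

```bash
python3 -c "
from k import *
rel(.12)
f=arm.grab_frame('wrist'); cv2.imwrite('pics/w1.png',f['color'][:,:,::-1])
for q in ['handle','lemon_c','apple_c','dish']:
    print(q,[(round(d['conf'],2),np.round(world(f,d['at']),3)) for d in arm.recognise(q,f)[:2]])
P,T=tgt(.12)
from scipy.spatial.transform import Rotation as R
c,_=tgt(.136);print(c)
Rm=rot(f['orientation']).T
box=np.array([[a*.032,b*.007,.136+g*.017] for a in(-1,1) for b in(-1,1) for g in (-1,1)])
pts=np.array([tgt(0,off=b)[0] for b in box])
print(cv2.projectPoints(pts,cv2.Rodrigues(Rm)[0],-Rm@np.array(f['position']),np.array(f['K']),np.array(f['distortion']))[0][:,0].round())
"
```

```text
t 4.3167 q [-0.36  0.36  0.37 -0.31 -1.82 -2.52] F [-0.3 -0.   0.8] w 0.0876
rotvec deg (tool) [-0.15 -0.05 -0.06] shift mm now-frame [ -1.9   1.8 107.5] target-frame [ -1.8   1.6 107.6]
handle [(0.96, array([ 0.508, -0.197,  0.201]))]
lemon_c [(0.84, array([ 0.544, -0.257,  0.214])), (0.69, array([ 0.667, -0.341,  0.112]))]
apple_c []
dish [(0.97, array([ 0.505, -0.197,  0.204]))]
[ 0.51506929 -0.24400134  0.2760956 ]
[[335. 272.]
 [337. 291.]
 [318. 272.]
 [317. 291.]
 [336. 193.]
 [338. 203.]
 [317. 193.]
 [317. 203.]]
```

View pics/w1.png

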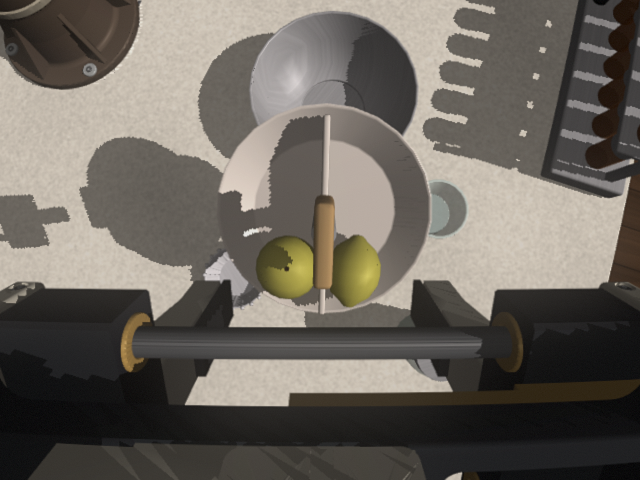

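servo_tool(deltas=[[-1, -2, 0, 25, 0, 0, 0], [-1, 0, 0, 25, 0, 0, 0], [-1, 0, 0, 25, 0, 0, 0], [-1, 0, 0, 20, 0, 0, 0], [-1, 0, 0, 10, 0, 0, 0], [-1, 0, 0, 0, 0, 0, 0], [-0.2, 0, 0, 0, 0, 0, 0], [0.2, 0, 0, 0, 0, 0, 0], [0.4, 0, 0, 0, 0, 0, 0], [0.6, 0, 0, 0, 0, 0, 0], [0.8, 0, 0, 0, 0, 0, 0], [1, 0, 0, 0, 0, 0, 0], [1, 0, 0, 0, 0, 0, 0], [1, 0, 0, 0, 0, 0, 0], [1, 0, 0, 0, 0, 0, 0]], squeeze=15)

```text
t: 5.82
eef_pos: [0.5127, -0.2403, 0.2639]
ee_rot: [-3.141, -0.384, 1.868]
force: [0.4, -0.0, -0.5]
width: 0.0333
gripper_force: 0.0
```

```bash
python3 -c "
from k import *
rel(.12)"
```

```text
t 5.8167 q [-0.32  0.34  0.14 -0.31 -1.6  -2.5 ] F [ 0.4 -0.  -0.5] w 0.0333
rotvec deg (tool) [-0.02  0.02 -0.06] shift mm now-frame [0.6 1.2 3.1] target-frame [0.6 1.2 3.1]
```

servo_tool(deltas=[[1, 0, 0, 3, 0, 0, 0], [1, 0, 0, 0, 0, 0, 0], [1, 0, 0, 0, 0, 0, 0], [1, 0, 0, 0, 0, 0, 0], [1, 0, 0, 0, 0, 0, 0], [1, 0, 0, 0, 0, 0, 0], [1, 0, 0, 0, 0, 0, 0]])

```text
t: 6.4
eef_pos: [0.5126, -0.2389, 0.2609]
ee_rot: [-3.141, -0.384, 1.868]
force: [1.8, 1.9, -3.2]
width: 0.0142
gripper_force: 14.9
```

```bash
python3 -c "
from k import *
rel(.12); print(arm.get_state()['moment'])"
```

```text
t 6.4 q [-0.32  0.34  0.13 -0.31 -1.59 -2.5 ] F [ 1.8  1.9 -3.2] w 0.0142
rotvec deg (tool) [ 0.   -0.01 -0.05] shift mm now-frame [ 0.5  0.8 -0.2] target-frame [ 0.5  0.8 -0.2]
[-0.74242648 -1.392506   -0.45453137]
```

servo_tool(deltas=[[1, 0, 0, 0, 0, 0, -2], [1, 0, 0, 0, 0, 0, -4], [1, 0, 0, 0, 0, 0, -5], [1, 0, 0, 0, 0, 0, -5], [1, 0, 0, 0, 0, 0, -5], [1, 0, 0, 0, 0, 0, -5], [1, 0, 0, 0, 0, 0, -5], [1, 0, 0, 0, 0, 0, -5], [1, 0, 0, 0, 0, 0, -5], [1, 0, 0, 0, 0, 0, -5], [1, 0, 0, 0, 0, 0, -5], [1, 0, 0, 0, 0, 0, -5], [1, 0, 0, 0, 0, 0, -5], [1, 0, 0, 0, 0, 0, -5], [1, 0, 0, 0, 0, 0, -5], [1, 0, 0, 0, 0, 0, -5], [1, 0, 0, 0, 0, 0, -5], [1, 0, 0, 0, 0, 0, -5], [1, 0, 0, 0, 0, 0, -4], [1, 0, 0, 0, 0, 0, 0]], squeeze=25)

```text
t: 8.07
eef_pos: [0.5127, -0.2382, 0.2612]
ee_rot: [2.757, 0.002, -2.84]
force: [1.7, 4.8, -0.9]
width: 0.0139
gripper_force: 25.0
```

```bash
python3 -c "
from k import *
rel(.12,1.57); s=arm.get_state();print(s['moment'],s['gripper_force'])
f=arm.grab_frame('side'); cv2.imwrite('pics/s2.png',cv2.resize(f['color'][85:305,240:500,::-1],None,fx=2.5,fy=2.5,interpolation=3))"
```

```text
t 8.0667 q [-0.32  0.34  0.13 -0.31 -1.59 -0.92] F [ 1.7  4.8 -0.9] w 0.0139
rotvec deg (tool) [0.06 0.02 0.29] shift mm now-frame [-0.6 -0.2 -0.2] target-frame [-0.6 -0.2 -0.2]
[ 0.78506786 -1.31933413 -0.5815092 ] 24.983697831630707
```

View pics/s2.png

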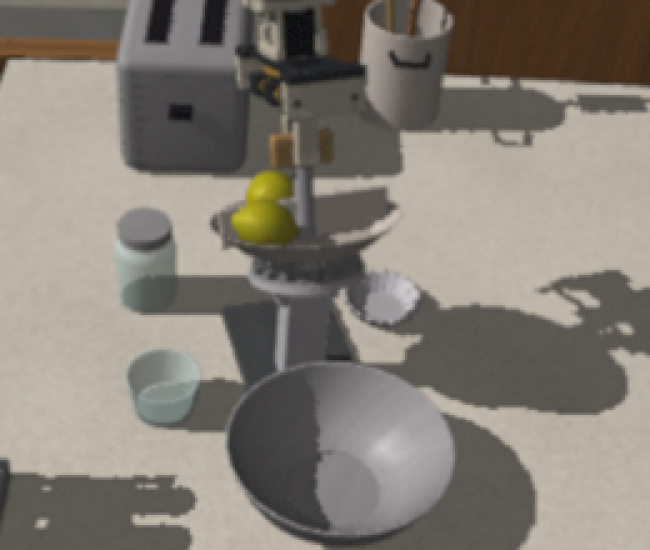

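```bash
cat >> k.py <<'E'
def feel():
    s=arm.get_state(); A=R.from_euler('z',X[2]).as_matrix()@R.from_euler('y',-.384).as_matrix()
    C=rot(s['ee_rot']); p=np.array(s['eef_pos'])-[X[0],X[1],.15]; z=-C[:,2]
    D0=R.from_euler('z',X[2]).as_matrix()
    zz=D0.T@z; tip=np.arctan2(zz[0],zz[2])+.384
    pp=D0.T@p
    print('t',round(s['t'],2),'tooltip-angle',round(tip,3),'axle-frame p',np.round(pp*1e3,1),'r',round(1e3*np.hypot(pp[0],pp[2]),1),'pos angle',round(np.arctan2(pp[0],pp[2])+.384,3),'F tool',np.round(C.T@np.array(s['force']),1),'M tool',np.round(C.T@np.array(s['moment']),2),'q',np.round(s['q'],2),'w',round(s['width'],4))
E
python3 -c "
from k import *
feel()"
```

```text
t 8.12 tooltip-angle -0.001 axle-frame p [-44.7   0.6 111.2] r 119.8 pos angle 0.002 F tool [-3.1  2.8  2.6] M tool [-0.32 -1.6  -0.06] q [-0.32  0.34  0.13 -0.31 -1.59 -0.92] w 0.0138
```

servo_tool(deltas=[[1, 0, 0, 1.5, 0, 0, 0], [1, 0, 0, 1.5, 0, 0, 0], [1, 0, 0, 1.5, 0, 0, 0], [1, 0, 0, 1.5, 0, 0, 0], [1, 0, 0, 1.5, 0, 0, 0], [1, 0, 0, 0, 0, 0, 0]], squeeze=40)

```text
t: 8.62
eef_pos: [0.5121, -0.236, 0.2555]
ee_rot: [2.758, 0.001, -2.844]
force: [2.4, 3.4, 6.6]
width: 0.0139
gripper_force: 40.0
```

```bash
python3 -c "
from k import *
feel()"
```

```text
t 8.62 tooltip-angle 0.001 axle-frame p [-42.4   0.5 105.5] r 113.7 pos angle 0.002 F tool [-3.3  4.9 -5.1] M tool [-1.28 -1.5  -0.07] q [-0.31  0.34  0.12 -0.31 -1.57 -0.92] w 0.0139
```

servo_tool(deltas=[[1, 0, 0, 1.5, 0, 0, 0], [1, 0, 0, 1.5, 0, 0, 0], [1, 0, 0, 1, 0, 0, 0], [1, 0, 0, 0, 0, 0, 0]])

```text
t: 8.95
eef_pos: [0.5119, -0.2354, 0.2539]
ee_rot: [2.761, 0.003, -2.843]
force: [1.7, 3.0, 15.7]
width: 0.0137
gripper_force: 40.0
```

```bash
python3 -c "
from k import *
feel()"
```

```text
t 8.95 tooltip-angle 0.003 axle-frame p [-41.8   0.5 103.9] r 112.0 pos angle 0.001 F tool [ -2.6   8.  -13.7] M tool [-2.45 -0.99  0.02] q [-0.31  0.34  0.11 -0.31 -1.57 -0.92] w 0.0137
```

servo_tool(deltas=[[1, 0, 0, 0.3, 0, 0, 1], [1, 0, 0, 0, 0, 0, 1], [1, 0, 0, 0, 0, 0, 1], [1, 0, 0, 0, 0, 0, 1], [1, 0, 0, 0, 0, 0, 1], [1, 0, 0, 0, 0, 0, 1], [1, 0, 0, 0, 0, 0, 0]])

```text
t: 9.53
eef_pos: [0.5117, -0.2347, 0.252]
ee_rot: [2.761, -0.038, -2.942]
force: [2.1, 4.5, 7.4]
width: 0.0139
gripper_force: 40.0
```

```bash
python3 -c "
from k import *
feel()"
```

```text
t 9.53 tooltip-angle 0.001 axle-frame p [-41.    0.5 102. ] r 110.0 pos angle 0.002 F tool [-2.6  6.5 -5.5] M tool [-1.59 -1.22  0.06] q [-0.31  0.34  0.11 -0.31 -1.57 -1.03] w 0.0139
```

servo_tool(deltas=[[1, 0, 0, 1.5, 0, 0, 0], [1, 0, 0, 1.5, 0, 0, 0], [1, 0, 0, 1, 0, 0, 0], [1, 0, 0, 0, 0, 0, 0]])

```text
t: 9.87
eef_pos: [0.5112, -0.2331, 0.248]
ee_rot: [2.76, -0.037, -2.941]
force: [2.6, 4.6, 7.0]
width: 0.0137
gripper_force: 40.0
```

```bash
python3 -c "
from k import *
feel()"
```

```text
t 9.87 tooltip-angle 0.001 axle-frame p [-39.4   0.5  98. ] r 105.7 pos angle 0.002 F tool [-3.2  6.3 -5.1] M tool [-1.52 -1.33 -0.03] q [-0.31  0.34  0.1  -0.31 -1.56 -1.03] w 0.0137
```

servo_tool(deltas=[[1, 0, 0, 1.5, 0, 0, 0], [1, 0, 0, 1, 0, 0, 0], [1, 0, 0, 0.5, 0, 0, 0], [1, 0, 0, 0, 0, 0, 0]])

```text
t: 10.2
eef_pos: [0.5112, -0.2328, 0.2469]
ee_rot: [2.762, -0.036, -2.941]
force: [1.7, 3.2, 15.5]
width: 0.0136
gripper_force: 40.1
```

```bash
python3 -c "
from k import *
feel()"
```

```text
t 10.2 tooltip-angle 0.003 axle-frame p [-39.1   0.4  96.9] r 104.5 pos angle 0.0 F tool [ -1.8   8.4 -13.4] M tool [-2.35 -0.8   0.03] q [-0.31  0.34  0.1  -0.31 -1.55 -1.03] w 0.0136
```

servo_tool(deltas=[[1, 0.3, 2.7, 0.1, 1.49, -0.17, 0], [1, 0.6, 5.4, 0.15, 2.98, -0.33, 0], [1, 0.6, 5.4, 0.15, 2.98, -0.33, 0], [1, 0.6, 5.4, 0.15, 2.98, -0.33, 0], [1, 0.6, 5.4, 0.15, 2.98, -0.33, 0], [1, 0.6, 5.4, 0.15, 2.98, -0.33, 0], [1, 0.6, 5.4, 0.15, 2.98, -0.33, 0], [1, 0, 0, 0, 0, 0, 0]])

```text
t: 10.87
eef_pos: [0.5011, -0.1994, 0.2548]
ee_rot: [3.105, 0.003, -2.947]
force: [2.2, -0.5, 10.7]
width: 0.0139
gripper_force: 40.0
```

```bash
python3 -c "
from k import *
feel()"
```

```text
t 10.87 tooltip-angle 0.348 axle-frame p [ -4.2   0.3 104.8] r 104.9 pos angle 0.344 F tool [ -2.1  -0.5 -10.7] M tool [-0.64 -0.8   0.01] q [-0.04  0.13 -0.21 -0.04 -1.23 -1.32] w 0.0139
```

servo_tool(deltas=[[1, 0.3, 2.7, 0.3, 1.49, -0.17, 0], [1, 0.6, 5.4, 0.15, 2.98, -0.33, 0], [1, 0.6, 5.4, 0.15, 2.98, -0.33, 0], [1, 0.6, 5.4, 0.15, 2.98, -0.33, 0], [1, 0.6, 5.4, 0.15, 2.98, -0.33, 0], [1, 0.6, 5.4, 0.15, 2.98, -0.33, 0], [1, 0.6, 5.4, 0.15, 2.98, -0.33, 0], [1, 0.6, 5.4, 0.15, 2.98, -0.33, 0], [1, 0, 0, 0, 0, 0, 0]])

```text
t: 11.62
eef_pos: [0.4905, -0.1605, 0.2487]
ee_rot: [-2.788, 0.047, -2.938]
force: [-3.3, 6.0, 18.5]
width: 0.0137
gripper_force: 40.0
```

```bash
python3 -c "
from k import *
feel()"
```

```text
t 11.62 tooltip-angle 0.74 axle-frame p [36.1 -1.  98.7] r 105.1 pos angle 0.734 F tool [  1.2  -0.3 -19.7] M tool [-1.73  1.19  0.07] q [ 0.32 -0.02 -0.62  0.42 -1.01 -1.93] w 0.0137
```

servo_tool(deltas=[[1, 0.3, 2.7, 0, 1.49, -0.17, 0], [1, 0.6, 5.4, 0, 2.98, -0.33, 0], [1, 0.6, 5.4, 0, 2.98, -0.33, 0], [1, 0.6, 5.4, 0, 2.98, -0.33, 0], [1, 0, 0, 0, 0, 0, 0]])

```text
t: 12.03
eef_pos: [0.4856, -0.1434, 0.2405]
ee_rot: [-2.606, 0.064, -2.929]
force: [-3.8, 7.0, 17.3]
width: 0.014
gripper_force: 40.0
```

```bash
python3 -c "
from k import *
feel()
f=arm.grab_frame('side'); cv2.imwrite('pics/s3.png',cv2.resize(f['color'][85:305,240:500,::-1],None,fx=2.5,fy=2.5,interpolation=3))
for q in ['lemon_c','apple_c']:
    print(q,[(round(d['conf'],2),np.round(world(f,d['at']),3)) for d in arm.recognise(q,f)[:3]])"
```

```text
t 12.03 tooltip-angle 0.923 axle-frame p [53.8 -1.4 90.5] r 105.3 pos angle 0.921 F tool [  1.1  -2.3 -18.8] M tool [-1.07  1.26  0.08] q [ 0.46 -0.03 -0.79  0.65 -1.   -2.25] w 0.014
lemon_c [(0.63, array([ 0.464, -0.097,  0.181]))]
apple_c []
```

servo_tool(deltas=[[1, 0.3, 2.7, 0, 1.49, -0.17, 0], [1, 0.6, 5.4, 0, 2.98, -0.33, 0], [1, 0.6, 5.4, 0, 2.98, -0.33, 0], [1, 0.3, 2.7, 0, 1.49, -0.17, 0], [1, 0, 0, 0, 0, 0, 0]])

```text
t: 12.6
eef_pos: [0.4816, -0.1304, 0.231]
ee_rot: [-2.45, 0.077, -2.919]
force: [-2.7, 7.4, 16.7]
width: 0.014
gripper_force: 40.0
```

```bash
python3 -c "
from k import *
feel()
f=arm.grab_frame('side'); cv2.imwrite('pics/s4.png',cv2.resize(f['color'][85:305,240:500,::-1],None,fx=2.5,fy=2.5,interpolation=3))
for q in ['lemon_c','apple_c']:
    print(q,[(round(d['conf'],2),np.round(world(f,d['at']),3)) for d in arm.recognise(q,f)[:3]])"
```

```text
t 12.6 tooltip-angle 1.079 axle-frame p [67.5 -1.4 81. ] r 105.4 pos angle 1.079 F tool [ -0.3  -4.6 -17.9] M tool [-0.46  0.85  0.09] q [ 0.56  0.   -0.9   0.8  -1.04 -2.49] w 0.014
lemon_c [(0.71, array([ 0.454, -0.056,  0.147]))]
apple_c []
```

servo_tool(deltas=[[1, 0, 0, 0, 0, 0, 0], [1, 0, 0, 0, 0, 0, 0], [1, 0, 0, 0, 0, 0, 0], [1, 0, 0, 0, 0, 0, 0]])

```text
t: 13.08
eef_pos: [0.4817, -0.1307, 0.2313]
ee_rot: [-2.454, 0.078, -2.921]
force: [-2.9, 8.2, 14.7]
width: 0.0138
gripper_force: 40.0
```

```bash
python3 -c "
from k import *
feel()
f=arm.grab_frame('side'); cv2.imwrite('pics/s5.png',cv2.resize(f['color'][85:305,240:500,::-1],None,fx=2.5,fy=2.5,interpolation=3))
for q in ['lemon_c','apple_c']:
    print(q,[(round(d['conf'],2),np.round(world(f,d['at']),3)) for d in arm.recognise(q,f)[:3]])"
```

```text
t 13.08 tooltip-angle 1.075 axle-frame p [67.1 -1.4 81.3] r 105.4 pos angle 1.074 F tool [ -0.1  -2.7 -16.8] M tool [-1.01  0.63  0.01] q [ 0.56  0.   -0.9   0.8  -1.04 -2.49] w 0.0138
lemon_c [(0.6, array([ 0.472, -0.027,  0.05 ])), (0.17, array([ 0.361, -0.314,  0.022]))]
apple_c [(0.22, array([ 0.525, -0.161,  0.181])), (0.17, array([0.664, 0.382, 0.02 ]))]
```

View pics/s5.png

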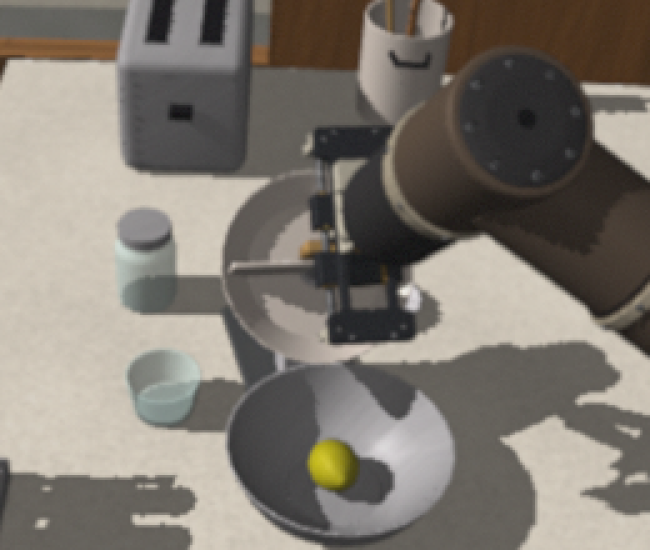

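servo_tool(deltas=[[1, -0.3, -2.7, 0.1, -1.49, 0.17, 0], [1, -0.6, -5.4, 0.1, -2.98, 0.33, 0], [1, -0.6, -5.4, 0.1, -2.98, 0.33, 0], [1, -0.6, -5.4, 0.1, -2.98, 0.33, 0], [1, -0.6, -5.4, 0.1, -2.98, 0.33, 0], [1, -0.6, -5.4, 0.1, -2.98, 0.33, 0], [1, -0.6, -5.4, 0.1, -2.98, 0.33, 0], [1, -0.6, -5.4, 0.1, -2.98, 0.33, 0], [1, -0.6, -5.4, 0.1, -2.98, 0.33, 0], [1, -0.6, -5.4, 0.1, -2.98, 0.33, 0], [1, -0.6, -5.4, 0.1, -2.98, 0.33, 0], [1, 0, 0, 0, 0, 0, 0]])

```text
t: 14.23
eef_pos: [0.4971, -0.1823, 0.2541]
ee_rot: [-3.004, 0.023, -2.949]
force: [0.4, 3.9, 13.9]
width: 0.0138
gripper_force: 40.1
```

```bash
python3 -c "
from k import *
feel()
f=arm.grab_frame('scene')
for q in ['lemon_c','apple_c']:
    print(q,[(round(d['conf'],2),np.round(world(f,d['at']),3)) for d in arm.recognise(q,f)[:3]])"
```

```text
t 14.23 tooltip-angle 0.523 axle-frame p [ 13.3  -1.  104.1] r 105.0 pos angle 0.511 F tool [ -1.5   1.8 -14.3] M tool [-2.26 -0.34 -0.05] q [ 0.12  0.05 -0.39  0.15 -1.1  -1.57] w 0.0138
lemon_c []
apple_c [(0.85, array([ 0.472, -0.235,  0.232]))]
```

servo_tool(deltas=[[1, -0.4, -3.6, 0.1, -1.99, 0.22, 0], [1, -0.4, -3.6, 0.1, -1.99, 0.22, 0], [1, -0.4, -3.6, 0.1, -1.99, 0.22, 0], [1, -0.4, -3.6, 0.1, -1.99, 0.22, 0], [1, -0.4, -3.6, 0.1, -1.99, 0.22, 0], [1, -0.4, -3.6, 0.1, -1.99, 0.22, 0], [1, -0.4, -3.6, 0.1, -1.99, 0.22, 0], [1, -0.4, -3.6, 0.1, -1.99, 0.22, 0], [1, -0.4, -3.6, 0.1, -1.99, 0.22, 0], [1, -0.4, -3.6, 0.1, -1.99, 0.22, 0], [1, -0.4, -3.6, 0.1, -1.99, 0.22, 0], [1, -0.4, -3.6, 0.1, -1.99, 0.22, 0], [1, -0.4, -3.6, 0.1, -1.99, 0.22, 0], [1, -0.4, -3.6, 0.1, -1.99, 0.22, 0], [1, 0, 0, 0, 0, 0, 0]])

```text
t: 15.63
eef_pos: [0.5111, -0.231, 0.2475]
ee_rot: [2.795, -0.032, -2.944]
force: [2.3, 1.5, 15.3]
width: 0.014
gripper_force: 40.2
```

```bash
python3 -c "
from k import *
feel()
f=arm.grab_frame('scene')
for q in ['lemon_c','apple_c']:
    print(q,[(round(d['conf'],2),np.round(world(f,d['at']),3)) for d in arm.recognise(q,f)[:3]])"
```

```text
t 15.63 tooltip-angle 0.036 axle-frame p [-37.4   0.   97.5] r 104.4 pos angle 0.018 F tool [ -2.1   6.2 -14.1] M tool [-2.04 -1.32  0.  ] q [-0.29  0.32  0.07 -0.29 -1.52 -1.05] w 0.014
lemon_c []
apple_c [(0.82, array([ 0.543, -0.263,  0.206]))]
```

servo_tool(deltas=[[1, -0.2, -1.8, 0, -1, 0.1, 0], [1, 0, -0.5, 0, -0.7, 0, 0], [1, 0, 0, 0, 0, 0, 0], [0.6, 0, 0, 0, 0, 0, 0], [0.4, 0, 0, -2, 0, 0, 0], [0.2, 0, 0, 0, 0, 0, 0], [0.2, 0, 0, 0, 0, 0, 0], [0.2, 0, 0, 0, 0, 0, 0], [0.2, 0, 0, 0, 0, 0, 0]])

```text
t: 16.53
eef_pos: [0.5097, -0.2314, 0.246]
ee_rot: [2.764, -0.038, -2.942]
force: [1.0, -0.4, 0.1]
width: 0.0348
gripper_force: 0.0
```

```bash
python3 -c "
from k import *
feel()"
```

```text
t 16.53 tooltip-angle 0.005 axle-frame p [-37.4   1.4  96. ] r 103.0 pos angle 0.013 F tool [-0.9 -0.5 -0.3] M tool [ 1.26 -0.16 -0.02] q [-0.31  0.34  0.09 -0.31 -1.55 -1.03] w 0.0348
```

Free. Retract along the tool axis.

servo_tool(deltas=[[0.2, 0, 0, -5, 0, 0, 0], [0.2, 0, 0, -10, 0, 0, 0], [0.2, 0, 0, -20, 0, 0, 0], [0.2, 0, 0, -30, 0, 0, 0], [0.2, 0, 0, -35, 0, 0, 0], [0.2, 0, 0, -35, 0, 0, 0], [0.2, 0, 0, -25, 0, 0, 0], [0.2, 0, 0, 0, 0, 0, 0], [0.2, 0, 0, 0, 0, 0, 0], [0.2, 0, 0, 0, 0, 0, 0]])

```text
t: 17.37
eef_pos: [0.527, -0.2882, 0.3948]
ee_rot: [2.764, -0.037, -2.942]
force: [0.0, -0.2, -0.6]
width: 0.0348
gripper_force: 0.0
```

```bash
python3 -c "
from k import *
feel()
f=arm.grab_frame('scene'); cv2.imwrite('pics/c6.png',cv2.resize(f['color'][205:385,130:330,::-1],None,fx=3.2,fy=3.2,interpolation=3))
for q in ['lemon_c','apple_c','bowl_c','handle']:
    print(q,[(round(d['conf'],2),np.round(world(f,d['at']),3)) for d in arm.recognise(q,f)[:3]])
f=arm.grab_frame('side'); cv2.imwrite('pics/s6.png',cv2.resize(f['color'][105:305,290:440,::-1],None,fx=3,fy=3,interpolation=3))
a=cv2.imread('pics/c6.png');b=cv2.imread('pics/s6.png')
h=440; a=cv2.resize(a,(int(a.shape[1]*h/a.shape[0]),h)); b=cv2.resize(b,(int(b.shape[1]*h/b.shape[0]),h)); m=np.hstack([a,b])[:,:800];print(m.shape); cv2.imwrite('pics/m6.png',m)
"
```

```text
t 17.37 tooltip-angle 0.005 axle-frame p [-96.7   1.6 244.8] r 263.2 pos angle 0.008 F tool [-0.  -0.4  0.5] M tool [ 1.26 -0.11 -0.02] q [-0.38  0.37  0.46 -0.31 -1.89 -1.07] w 0.0348
lemon_c []
apple_c [(0.63, array([ 0.541, -0.269,  0.204]))]
bowl_c [(0.61, array([0.474, 0.031, 0.036]))]
handle [(0.73, array([ 0.503, -0.206,  0.192]))]
(440, 800, 3)
```

View pics/m6.png

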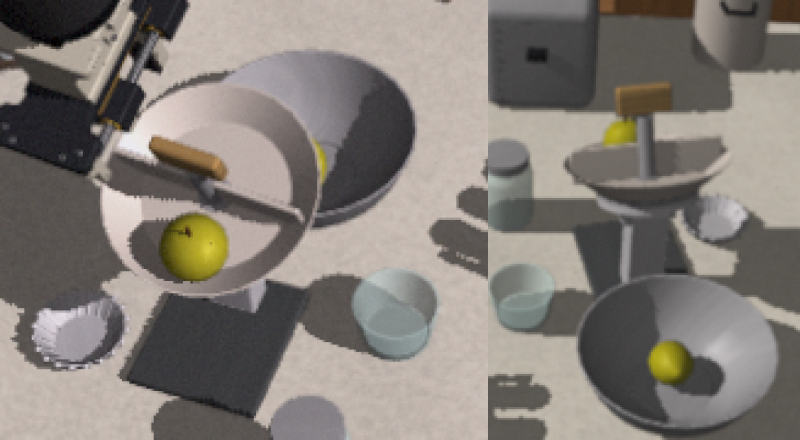

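The picture shows the apple in the dish (195,247), the lemon in the bowl (670,362), the dish down on its hub with the teeth hidden, and the gripper clear.

```bash
python3 -c "
from h import *
print(arm.job_done())"
```

```text
the job is handed in; nothing more can be done
None
```

I handed the job in with the lemon in the bowl, the apple still in the dish, the dish pressed home and back at its leaning rest, and the gripper clear; the call returned no verdict, so the result is unconfirmed.

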